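Draw two stirrers from the keeper rack into their mugs

TASK

Push the rack's keeper bar aside by its black knob, draw the white and the green stirrer up out of the rack and lower each, tip down, into the mug of its own colour so that it stands with its tip on the mug's floor. Then push the keeper bar fully home again over the blue stirrer, which stays in its hole. Do not drop the stirrers in from a height, and leave the mugs, bottle, pepper mill and espresso cup standing where they are.

Things in the scene. Friction and masses are not known exactly. Their poses are not given: they have to be found in the camera images.
- rack: wooden stirrer rack fixed to the worktop, any yaw: base 90 x 210 mm, top plate 62 x 200 mm, its top at z = 100 mm. Origin on the worktop; x away from the robot at yaw 0. Three through holes d 21 at x = 0, y = +55, +10, -35 mm, a stirrer in each: its tip hangs at z = 20, its handle top is at z = 182 mm. The keeper bar's vertical pivot: x = -18.5, y = +100 mm
- keeper (a joint): angle (rad) of the steel keeper bar about its pivot. 0: closed on its stop, lying along the rack at z 106-113 mm on the robot's side of the handles, over the edges of all three collars, so none can be lifted. Grows to 1.2 as the knob end swings toward the robot (clockwise from above); light friction, stays where left. Collars are free from 0.2; at 0.35 it is well clear
- keeper_knob (a point): top centre of the black upright knob (d 15, standing from z 130 to 181 mm on a steel stem d 8) on the keeper bar's free end, 195 mm from the pivot; closed it is at rack x = -18.5, y = -95 mm. Push it sideways to swing the bar
- white_stirrer: white-handled stirrer, 162 mm, loose (40 g), upright in any of the rack's holes. Origin: lower tip's centre; z up its axis. Wooden head d 17 (z 0-36 mm), shaft d 8, plug d 18 (z 66-80) in the hole with 1.5 mm play, coloured collar d 34 (z 80-84) resting on the rack's top plate, round coloured handle d 16 (z 84-162)
- green_stirrer: green-handled stirrer, 162 mm, loose (40 g), upright in any of the rack's holes. Origin: lower tip's centre; z up its axis. Wooden head d 17 (z 0-36 mm), shaft d 8, plug d 18 (z 66-80) in the hole with 1.5 mm play, coloured collar d 34 (z 80-84) resting on the rack's top plate, round coloured handle d 16 (z 84-162)
- blue_stirrer: blue-handled stirrer, 162 mm, loose (40 g), upright in any of the rack's holes. Origin: lower tip's centre; z up its axis. Wooden head d 17 (z 0-36 mm), shaft d 8, plug d 18 (z 66-80) in the hole with 1.5 mm play, coloured collar d 34 (z 80-84) resting on the rack's top plate, round coloured handle d 16 (z 84-162). This one stays in the rack
- white_mug: off-white mug, loose, upright: cup d 80, 101 mm high, wall about 5 mm, floor 7 mm thick, ring handle. Origin under the bounding box's centre: cup axis at y = +19.5 mm, handle reaches to y = -60 mm
- white_mug_mouth (a point): centre of the off-white mug's mouth, at rim height (101 mm above its underside); inner d about 70 mm
- green_mug: dark green mug, loose, upright: cup d 86, 96 mm high, wall about 5 mm, floor 7 mm thick, ring handle. Origin under the bounding box's centre: cup axis at y = +19 mm, handle reaches to y = -62 mm
- green_mug_mouth (a point): centre of the dark green mug's mouth, at rim height (96 mm above its underside); inner d about 72 mm
- oil_bottle: dark green oil bottle, d 61, 267 mm tall, loose, upright; origin under its centre. Bystander
- pepper_mill: wooden pepper mill, d 58, 160 mm tall, loose, upright; origin under its centre. Bystander
- espresso_cup: white espresso cup, 63 x 92 x 51 mm, loose; origin under its centre. Bystander
Mind the look-alikes: they are no part of the job. Leave any red look-alike of the white_stirrer alone.

How it is judged:
By the outcome, as a careful person would: the job done as asked, in the order asked, and still so for the second after the job is handed in, with the robot touching nothing.
It also fails if it takes over 67 s, if anything falls off the work surface, if the arm or the gripper's body presses on something with over 40 N, if the wrist force passes 120 N, or if a joint passes its speed limit or range.

ROBOT

A 6-joint arm with a two-finger parallel gripper is mounted at the origin on a cart in front of the work surface, level with it; the furniture and walls round the work are solid. World frame = base frame: x ahead of the robot, y to its left, z up, the work surface at z = 0. Lengths are in mm, angles in degrees, forces in N, time in s.
With the tool pointing down it reaches from about 325 to 925 mm from the base axis. Payload 3.1 kg.
Tool frame: the origin (TCP) lies at the very end of the fingers, on their centre line; the grasp point (between the pads) lies grasp_offset behind it (grasp_offset is the distance from the TCP to the grasp point, in mm); z points along the fingers, y is the line along which they close (so a half turn about z gives the same grasp; the last joint's range is limited). The gripper opens to 85 mm and grips with 20 to 120 N. Pads are 22 mm wide; open, the fingers measure 114 mm over their backs; the gripper's body (76 mm by 85 mm) begins 54 mm behind the grasp point. The pads swing forward as they close: fully open they stand 13 mm farther back than shut.
Start: joints at [-72.605, 12.427, 92.441, -0, 75.132, -6.429], TCP at [252.473, -571.749, 231.3] pointing down, gripper open.
Joint ranges: [-157.48, 157.48], [-44.54, 120.13], [17.64, 146.25], [-64.5, 244.5], [7.68, 150.69], [-147.95, 147.95]. Speed limits (degrees/s): [159.86, 159.86, 180, 180, 180, 180].

INTERFACE

Orientations are given as [roll, pitch, yaw] about the fixed x, y, z axes, in that order (R = Rz(yaw) Ry(pitch) Rx(roll)).
In Python, from station import * gives the robot as it stands. Calls block until the motion is done:
- goto(position, orientation): joint-space move of the TCP to a pose.
- move_l(position, attitude=None, speed=150): straight line of the TCP; attitude=None keeps the orientation; speed is the mean speed in mm/s.
- move_j(angles): joint-space move.
- grip(opening, squeeze=None): finger opening in mm; squeeze is the grip in N (None keeps the last); returns when the fingers have stopped.
- wait(seconds).
- solve_ik(position, orientation): joint angles nearest the present ones, or None.
- get_obs(): the state.
- get_image(name): name is "side" or "top"; returns the picture (400x640x3 uint8, red, green, blue); there is no depth.
- get_calibration(name): a dict with "fx", "fy", "cx", "cy" (pixels), "D" ([k1, k2, p1, p2, k3] as OpenCV has them; the pictures are not rectified), "R" (3x3) and "t" (3): a world point X has camera coordinates R X + t. Camera axes: x right, y down, z forward; pixel columns grow to the right and rows downward; lengths in mm; the calibration is good to about 2 mm. A picture is of the moment at which its call begins. get_calibration takes no time and is no camera call.
A pose or a line that the arm cannot do raises Unreachable and nothing moves.
- sign_off(): hands the job in; it is judged then, once.
Trained networks look in the newest picture that a camera, given by its name, has taken for a name from the list of things; names that differ only in an ending like _2 or _b are one class to them, and where a whole thing is asked for, a point or a joint stands for the part that bears it (a point fixed in the world has none). Each returns a list of dicts, best first, with "score" (0 to 1); they miss things now and then, are a little off and sometimes report something else, mostly with a low value. They report only what shows in the picture. A call takes as long as a camera call. They do not tell look-alikes from the thing itself.
- spot_in(name, camera): "extent" ([centre column, centre row, width, height] in pixels, round what is visible of it).
- regions_of(name, camera): "region" (400x640 bool, what is visible of it) and "extent" ([centre column, centre row, width, height] in pixels, round what is visible of it).
The state is a dict: "t": time; "joint_pos": joint angles; "qvel": joint speeds; "effort": joint torques, N m; "tcp_pos": TCP position; "ee_rot": TCP orientation; "wrist_force": force on the tool from outside, world axes, zero at the start; "moment": the same for the moment, N m; "grip_width": finger opening in mm; "grip_force": force on a finger pad.
Only numpy, scipy, OpenCV 4.12 (cv2) and the standard library are available. Lean on these libraries where they do the work, as an engineer would, in place of code of your own. Each camera call takes 0.05 s, during which the arm holds its last target. There are 200 camera calls.

## Working session

There is one attempt and no reset: what is moved stays moved. The work goes in short steps, each a Python script; the robot and the scene stay as the last script left them, time stands still between calls to the robot, and variables do not carry over. Pictures are saved under pics/ and viewed, at most 10 in all, crops included, and the job is handed in when it is done.

```bash
ls; mkdir -p pics; python3 - <<'E'
from station import *
import cv2,numpy as np
for c in("side","top"):
    im=get_image(c); cv2.imwrite(f"pics/{c}0.png",im[:,:,::-1])
    k=get_calibration(c); print(c,{a:np.round(v,3).tolist() for a,v in k.items()})
    for n in("rack","keeper_knob","white_stirrer","green_stirrer","blue_stirrer","white_mug","green_mug","oil_bottle","pepper_mill","espresso_cup"):
        print(n,[(round(d["score"],2),np.round(d["extent"]).tolist()) for d in spot_in(n,c)][:4])
o=get_obs();print(o["t"],o["grip_width"])
try: print(grasp_offset)
except Exception as e: print(e)
E
```

```text
pics
side {'fx': 458.78, 'fy': 458.78, 'cx': 319.587, 'cy': 195.0, 'D': [-0.063, 0.0, 0.0, 0.0, 0.0], 'R': [[0.781, -0.625, 0.006], [-0.329, -0.42, -0.846], [0.531, 0.658, -0.533]], 't': [-369.744, 274.101, 1257.571]}
rack [(0.94, [330.0, 213.0, 63.0, 60.0])]
keeper_knob [(0.84, [325.0, 201.0, 46.0, 29.0])]
white_stirrer [(0.73, [337.0, 206.0, 6.0, 43.0]), (0.5, [375.0, 221.0, 11.0, 41.0])]
green_stirrer [(0.61, [318.0, 194.0, 8.0, 38.0])]
blue_stirrer [(0.56, [328.0, 200.0, 6.0, 42.0])]
white_mug [(0.68, [277.0, 177.0, 22.0, 32.0])]
green_mug [(0.97, [382.0, 263.0, 34.0, 42.0])]
oil_bottle []
pepper_mill [(0.66, [259.0, 205.0, 22.0, 48.0])]
espresso_cup []
top {'fx': 370.24, 'fy': 370.24, 'cx': 327.417, 'cy': 199.347, 'D': [-0.025, 0.0, 0.0, 0.0, 0.0], 'R': [[0.036, -0.999, 0.006], [-0.967, -0.037, -0.251], [0.251, 0.003, -0.968]], 't': [-13.275, 518.539, 925.375]}
rack [(0.69, [328.0, 204.0, 87.0, 42.0])]
keeper_knob [(0.94, [328.0, 199.0, 85.0, 18.0])]
white_stirrer [(0.64, [432.0, 218.0, 50.0, 41.0]), (0.58, [390.0, 181.0, 17.0, 22.0])]
green_stirrer [(0.6, [329.0, 204.0, 85.0, 39.0])]
blue_stirrer [(0.53, [322.0, 196.0, 10.0, 13.0])]
white_mug [(0.67, [216.0, 195.0, 41.0, 36.0])]
green_mug [(0.72, [430.0, 218.0, 54.0, 39.0])]
oil_bottle [(0.92, [448.0, 150.0, 55.0, 60.0])]
pepper_mill [(0.67, [262.0, 260.0, 28.0, 27.0]), (0.4, [328.0, 200.0, 86.0, 17.0])]
espresso_cup [(0.76, [347.0, 238.0, 23.0, 30.0])]
1.1 85.40156226639462
18.700000000000003
```

```bash
python3 - <<'E'
import cv2
a=cv2.imread("pics/top0.png")[120:290,180:490];b=cv2.imread("pics/side0.png")[140:320,230:430]
cv2.imwrite("pics/topc.png",cv2.resize(a,None,fx=2.55,fy=2.55,interpolation=cv2.INTER_CUBIC))
cv2.imwrite("pics/sidec.png",cv2.resize(b,None,fx=3.3,fy=3.3,interpolation=cv2.INTER_CUBIC))
E
```

```text
(no output)
```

View pics/topc.png

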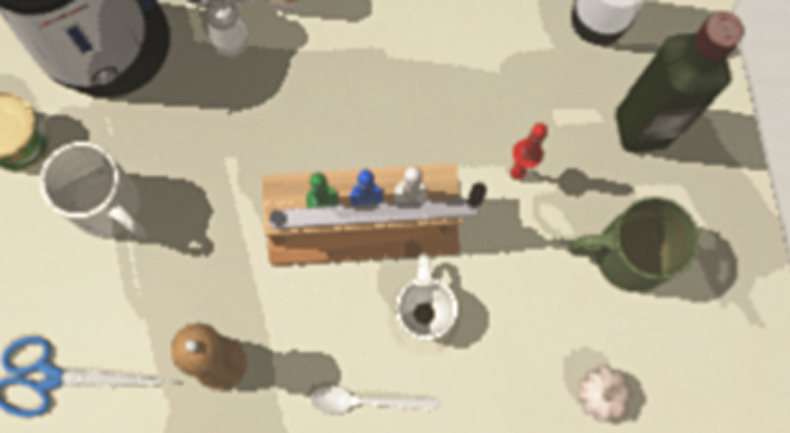

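View pics/sidec.png

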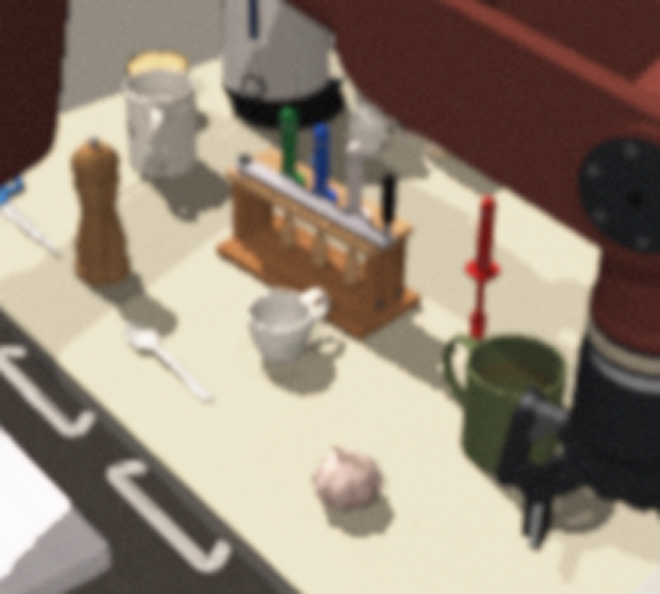

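View pics/top0.png

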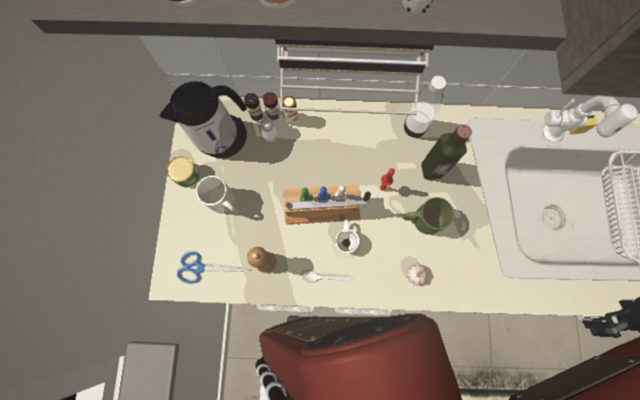

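Top view: the rack is at centre, with green (304,190), blue (323,189) and white (341,188) handles, and the black knob at (368,192). The red look-alike lies apart at (387,180). The white mug is at (211,190), the green mug at (438,213), the espresso cup at (347,240), the mill at (258,258) and the bottle at (450,150).

Candidates:
- White stirrer: white handle (341,188) versus the red one (387,180) and the spoon (325,277). I choose the white one in the rack.
- Green stirrer: green handle (304,190), not the bottle or the green mug.
- Mugs: white (211,190), not the espresso cup (347,240). Green (438,213).

```bash
cat > h.py <<'E'
from station import *
import numpy as np, cv2
from scipy.optimize import least_squares
K={c:get_calibration(c) for c in("side","top")}
def proj(c,X):
    k=K[c];A=np.array([[k["fx"],0,k["cx"]],[0,k["fy"],k["cy"]],[0,0,1.]])
    return cv2.projectPoints(np.atleast_2d(np.array(X,float)),cv2.Rodrigues(np.array(k["R"]))[0],np.array(k["t"],float),A,np.array(k["D"],float))[0][:,0]
def tri(pts,x0=(550,0,100)):
    r=least_squares(lambda X:np.concatenate([proj(c,X)[0]-p for c,p in pts.items()]),x0)
    return r.x,np.sqrt(np.mean(r.fun**2))
def onplane(c,p,z):
    return least_squares(lambda q:proj(c,[q[0],q[1],z])[0]-p,(550,0)).x
def rackpt(R,x,y):
    c,s=np.cos(R[2]),np.sin(R[2]); return np.array([R[0]+c*x-s*y,R[1]+s*x+c*y])
E
cat > m.py <<'E'
from h import *
T=lambda u,v:np.array([180+u/2.55,120+v/2.55]); S=lambda u,v:np.array([230+u/3.3,140+v/3.3])
P={"green":(T(317,178),S(289,110)),"blue":(T(366,175),S(321,127)),"white":(T(411,173),S(355,145)),"knob":(T(480,184),S(390,178)),
"wmug":(T(80,180),S(161,88)),"gmug":(T(658,238),S(515,368)),"red":(T(540,130),S(488,200)),"pivot":(T(278,218),S(245,160)),
"esp":(T(427,307),S(285,308))}
for n,(t,s) in P.items():
    x,e=tri({"top":t,"side":s}); print(n,np.round(x,1),round(e,2))
M={"green":(0,55,182),"blue":(0,10,182),"white":(0,-35,182),"knob":(-18.5,-95,181),"pivot":(-18.5,100,113)}
def f(R):
    out=[]
    for n,(x,y,z) in M.items():
        X=[*rackpt(R,x,y),z]
        out+=[proj("top",X)[0]-P[n][0],proj("side",X)[0]-P[n][1]]
    return np.concatenate(out)
r=least_squares(f,(560,0,0),loss="soft_l1");print("rack",r.x,np.degrees(r.x[2]));print(np.round(f(r.x).reshape(-1,4),1))
a=np.linspace(0,6.28,60)
for n,z,d in(("wmug",101,80),("gmug",96,86)):
    g=lambda q:np.concatenate([proj("top",[*q,z])[0]-P[n][0],proj("side",[*q,z])[0]-P[n][1]])
    q=least_squares(g,(550,0)).x;print(n,q,np.round(g(q),1))
    P[n]=q,z,d
ims={c:cv2.imread(f"pics/{c}0.png") for c in K}
out=[]
for c,(u,v,w,h,s) in {"top":(180,140,300,130,2.6),"side":(230,140,200,180,2.6)}.items():
    im=cv2.resize(ims[c][v:v+h,u:u+w],None,fx=s,fy=s,interpolation=cv2.INTER_CUBIC)
    def dr(X,col,cl=True): cv2.polylines(im,[np.round((proj(c,X)-(u,v)+.5)*s).astype(int)],cl,col,1)
    for n in("wmug","gmug"):
        q,z,d=P[n]
        for zz in(z,0): dr([[q[0]+d/2*np.cos(b),q[1]+d/2*np.sin(b),zz] for b in a],(0,0,255))
    dr([[*rackpt(r.x,x,y),100] for x,y in((-31,-100),(31,-100),(31,100),(-31,100))],(255,0,255))
    dr([[*rackpt(r.x,x,y),0] for x,y in((-45,-105),(45,-105),(45,105),(-45,105))],(255,0,255))
    for y in(55,10,-35): dr([[*rackpt(r.x,0,y),z] for z in(104,182)],(0,255,255))
    dr([[*rackpt(r.x,-18.5,-95),z] for z in(130,181)],(0,255,255))
    out.append(im)
W=800;cv2.imwrite("pics/ov.png",np.vstack([cv2.copyMakeBorder(i,0,0,0,W-i.shape[1],0) for i in out])[:])
E
python3 m.py; python3 -c "
import cv2;i=cv2.imread('pics/ov.png');print(i.shape);cv2.imwrite('pics/ov.png',cv2.resize(i,(int(i.shape[1]*600/i.shape[0]),600)) if 0 else i)
cv2.imwrite('pics/ova.png',i[:338]);cv2.imwrite('pics/ovb.png',i[338:])"
```

```text
green [511.8  61.3 176.7] 0.18
blue [515.9  15.9 177.1] 0.0
white [520.8 -26.6 174.9] 0.25
knob [511.2 -90.7 174.5] 0.3
wmug [526.2 311.8  88.3] 0.39
gmug [ 485.8 -282.8   88.4] 0.15
red [ 574.8 -151.7  155.4] 0.17
pivot [488.3 102.8 108.6] 0.19
esp [414.8 -52.3  47.9] 0.63
rack [5.15907461e+02 5.31202635e+00 1.11677992e-01] 6.398677610750808
[[ 0.5  0.1 -0.5 -1. ]
 [ 0.2 -0.1 -0.1 -1.1]
 [ 1.5 -0.6  0.  -1.4]
 [ 0.3  0.8 -0.1 -1.6]
 [-0.   0.1 -0.8 -0.9]]
wmug [521.76371276 305.83053986] [ 0.9  0.  -0.9 -2. ]
gmug [ 483.22390035 -283.05101074] [ 0.9  0.5 -0.2 -1.8]
(806, 800, 3)
```

View pics/ova.png

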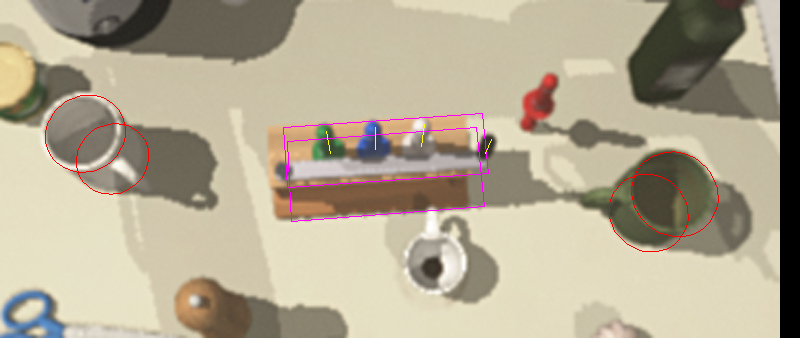

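View pics/ovb.png

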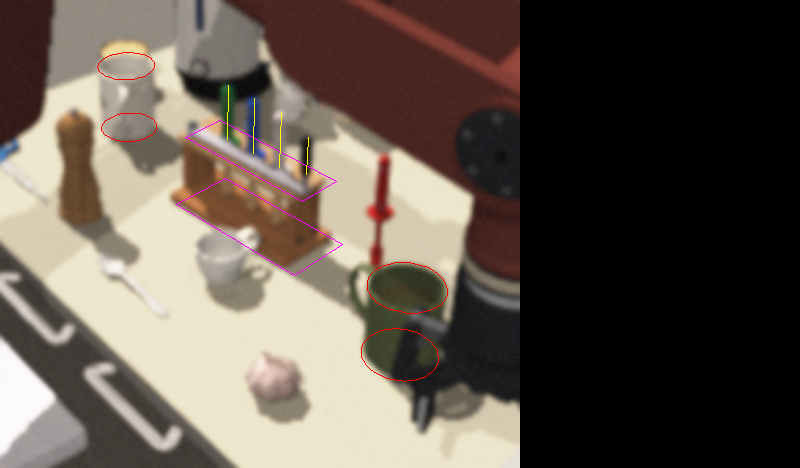

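The outline offset shows the rack's plate is centred near y=+10, which agrees with the hole positions. Holes, knob and pivot fit within 1–2 px, apart from a constant side-camera bias of about 1.3 px. I refit with that bias free and check the IK.

```bash
cat > m2.py <<'E'
exec(open("m.py").read().split("ims=")[0].split("a=np.lin")[0])
P["bottle"]=(T(722,35),S(0,0))
names=list(M)
def F(p):
    R=p[:3];b=p[3:5];o=[p[3]*.3,p[4]*.3]
    for n,(x,y,z) in M.items():
        X=[*rackpt(R,x,y),z]; o+=[*(proj("top",X)[0]-P[n][0]+[-.3,-.3]),*(proj("side",X)[0]-P[n][1]+b)]
    for i,(n,z) in enumerate((("wmug",101),("gmug",96))):
        X=[*p[5+2*i:7+2*i],z]; o+=[*(proj("top",X)[0]-P[n][0]+[-.3,-.3]),*(proj("side",X)[0]-P[n][1]+b)]
    return np.array(o)
r=least_squares(F,(516,5,.11,0,0,522,306,483,-283),loss="soft_l1");p=r.x
print(np.round(p,3));print(np.round(F(p)[2:].reshape(-1,4),1))
np.save("p.npy",p)
print("bottle top",onplane("top",T(722,30),267),"base",onplane("top",T(645,130),0))
yd=np.degrees(p[2])
for yaw in(yd+90,yd-90):
    for n,q,z in(("open",rackpt(p,12,-92),150),("white",rackpt(p,0,-35),141),("white hi",rackpt(p,0,-35),325),("green hi",rackpt(p,0,55),325),("wm",p[5:7],128),("wm hi",p[5:7],325),("gm",p[7:9],128),("gm hi",p[7:9],325)):
        s=solve_ik([*q,z],[180,0,yaw]);print(round(yaw),n,np.round(q),None if s is None else np.round(s))
print(get_obs()["ee_rot"],get_obs()["wrist_force"])
E
python3 m2.py
```

```text
green [511.8  61.3 176.7] 0.18
blue [515.9  15.9 177.1] 0.0
white [520.8 -26.6 174.9] 0.25
knob [511.2 -90.7 174.5] 0.3
wmug [526.2 311.8  88.3] 0.39
gmug [ 485.8 -282.8   88.4] 0.15
red [ 574.8 -151.7  155.4] 0.17
pivot [488.3 102.8 108.6] 0.19
esp [414.8 -52.3  47.9] 0.63
rack [5.15907461e+02 5.31202635e+00 1.11677992e-01] 6.398677610750808
[[ 0.5  0.1 -0.5 -1. ]
 [ 0.2 -0.1 -0.1 -1.1]
 [ 1.5 -0.6  0.  -1.4]
 [ 0.3  0.8 -0.1 -1.6]
 [-0.   0.1 -0.8 -0.9]]
[ 5.15289e+02  5.87600e+00  1.10000e-01  6.19000e-01  1.40800e+00
  5.21240e+02  3.06436e+02  4.83073e+02 -2.81849e+02]
[[-0.  -0.  -0.1  0.4]
 [-0.3 -0.2  0.2  0.2]
 [ 0.9 -0.7  0.4  0. ]
 [-0.3  0.8  0.2 -0.2]
 [-0.6  0.  -0.4  0.5]
 [ 0.3 -0.1 -0.5 -0.6]
 [ 0.1  0.3  0.1 -0.6]]
bottle top [ 634.32728791 -292.68364021] base [ 633.56984262 -300.00494922]
96 open [537. -84.] [-16.   8. 107.   0.  65. -23.]
96 white [519. -29.] [-11.   5. 111.   0.  64. -17.]
96 white hi [519. -29.] [-11.  -4. 100.   0.  84. -17.]
96 green hi [509.  61.] [ -1.  -5. 101.   0.  84.  -7.]
96 wm [521. 306.] [ 24.  16. 100.  -0.  64.  17.]
96 wm hi [521. 306.] [24.  7. 89. -0. 84. 17.]
96 gm [ 483. -282.] [-37.  11. 106.   0.  63. -44.]
96 gm hi [ 483. -282.] [-37.   1.  95.   0.  84. -44.]
-84 open [537. -84.] None
-84 white [519. -29.] None
-84 white hi [519. -29.] None
-84 green hi [509.  61.] None
-84 wm [521. 306.] None
-84 wm hi [521. 306.] None
-84 gm [ 483. -282.] [-37.  11. 106.  -0.  63. 136.]
-84 gm hi [ 483. -282.] [-37.   1.  95.  -0.  84. 136.]
[1.79999821e+02 2.48973020e-03 2.38243911e+01] [ 0.89162667 -0.19263596 -0.10407509]
```

```bash
cat >> h.py <<'E'
import os
if os.path.exists("p.npy"):
    p=np.load("p.npy"); Y=[180,0,np.degrees(p[2])+90]
    rp=lambda x,y,z:[*rackpt(p,x,y),z]
    def st(m): o=get_obs();print(m,"t",round(o["t"],1),np.round(o["tcp_pos"],1),"F",np.round(o["wrist_force"],1),"w",round(o["grip_width"],1),"gf",np.round(o["grip_force"],1))
E
python3 - <<'E'
from h import *
grip(0,40)
goto(rp(16,-92,240),Y); st("above")
move_l(rp(16,-92,150),speed=150); st("down")
x=-4
move_l(rp(x,-92,150),speed=80); st("pre")
while x>-76:
    x-=18; move_l(rp(x,-92+(-x/76)*8,150),speed=100); st(x)
move_l(rp(x+12,-86,150)); move_l(rp(x+12,-86,240),speed=200)
for c in K: cv2.imwrite(f"pics/{c}1.png",get_image(c)[:,:,::-1])
a=cv2.imread("pics/top1.png")[140:270,240:440];b=cv2.imread("pics/side1.png")[150:260,260:430]
cv2.imwrite("pics/c1.png",np.vstack([cv2.resize(a,(500,325),interpolation=2),cv2.resize(b,(500,270),interpolation=2)]))
E
```

```text
above t 3.9 [541.3 -84.7 240. ] F [-0.  -0.3 -0.2] w -0.2 gf 0.0
down t 4.7 [542.  -84.2 150.7] F [-0.2 -0.5 -0.3] w -0.0 gf 0.0
pre t 5.1 [521.7 -86.2 150.9] F [-0.1  0.1 -0.4] w 0.2 gf 0.0
-22 t 5.4 [503.3 -85.6 150.1] F [0.4 0.7 0.4] w 0.3 gf 0.0
-40 t 5.7 [485.3 -85.8 150. ] F [-0.  -0.6  0.3] w 0.1 gf 0.0
-58 t 6.1 [467.2 -85.9 150. ] F [-0.4 -0.1 -0.1] w -0.1 gf 0.0
-76 t 6.4 [449.1 -86.  150. ] F [-0.  -0.5  0.1] w 0.0 gf 0.0
```

View pics/c1.png

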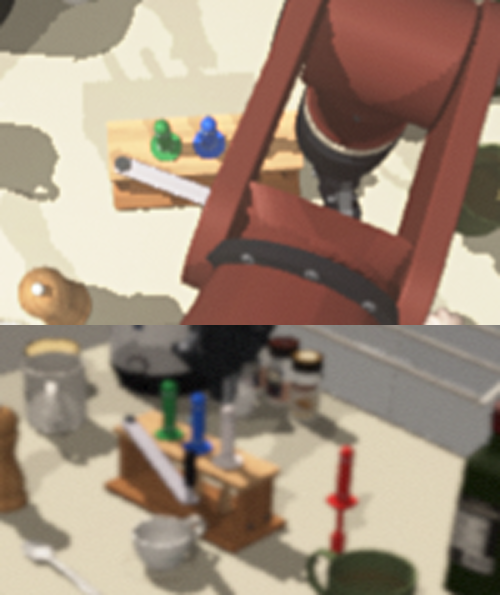

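Top view: the bar has swung about 0.4 rad from its pivot (123,163), and the collars are clear. Side view: the knob has moved to (190,468), and the white handle is free at (228,435). I grasp white next.

```bash
cat >> h.py <<'E'
def pick(y,z=143):
    goto(rp(0,y,250),Y); grip(46,30)
    move_l(rp(0,y,z),speed=150); st("at")
    grip(8,30); st("gripped")
def lift(y,z=143):
    move_l(rp(0,y,z+20),speed=60); st("lift20")
    move_l(rp(0,y,z+185),speed=200); st("lifted")
E
python3 - <<'E'
from h import *
pick(-35); 
o=get_obs()
if np.linalg.norm(o["wrist_force"])<15 and o["grip_width"]>13: lift(-35)
for c in K: cv2.imwrite(f"pics/{c}2.png",get_image(c)[:,:,::-1])
E
```

```text
at t 9.1 [520.  -29.  143.9] F [0.7 0.3 0.3] w 45.8 gf 0.0
gripped t 9.5 [520.2 -29.1 144.3] F [0.5 0.  4.2] w 15.3 gf 29.4
lift20 t 10.0 [519.1 -28.9 163.4] F [ 0.7  0.  -0.4] w 15.1 gf 29.4
lifted t 11.0 [518.2 -28.7 326.2] F [ 0.2  0.3 -1.3] w 15.1 gf 29.6
```

```bash
python3 - <<'E'
from h import *
goto([*p[5:7],328],Y); st("over wm")
move_l([*p[5:7],240],speed=200)
for c in K: cv2.imwrite(f"pics/{c}3.png",get_image(c)[:,:,::-1])
a=cv2.imread("pics/top3.png")[120:250,150:350];b=cv2.imread("pics/side3.png")[90:220,210:410]
cv2.imwrite("pics/c3.png",np.vstack([cv2.resize(a,(460,299),interpolation=2),cv2.resize(b,(460,299),interpolation=2)]))
E
```

```text
over wm t 12.3 [521.6 305.4 327.8] F [ 0.   0.4 -0.1] w 15.0 gf 29.6
```

View pics/c3.png

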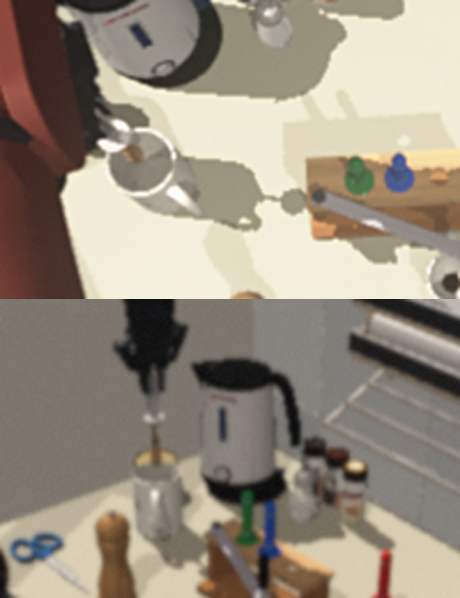

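The white stirrer hangs upright. In the top view its tip at (133,153) is inside the mug's rim, whose centre is about (143,162). I lower it until contact.

```bash
cat >> h.py <<'E'
def lower(q,zc=131.5):
    move_l([*q,145],speed=120); f0=get_obs()["wrist_force"][2]; st("145")
    z=145
    while z>zc-5:
        z-=1; move_l([*q,z],speed=30)
        if get_obs()["wrist_force"][2]-f0>2.5: break
    st("floor")
def release(q):
    o=get_obs();z=o["tcp_pos"][2]
    for w in(20,30,46): grip(w)
    wait(.3); move_l([*q,z+60],speed=100); move_l([*q,270],speed=200); st("clear")
E
python3 - <<'E'
from h import *
lower(p[5:7])
E
```

```text
145 t 14.0 [522.  306.8 146. ] F [-0.8  0.1 -0.4] w 15.0 gf 29.6
floor t 17.5 [521.6 306.6 131.7] F [-0.3 -0.4  2.5] w 15.0 gf 29.8
```

Contact came at the expected height of about 131 mm. I release white and pick green.

```bash
python3 - <<'E'
from h import *
release(p[5:7])
get_image("side"); 
pick(55)
o=get_obs()
if np.linalg.norm(o["wrist_force"])<15 and o["grip_width"]>13:
    lift(55)
    goto([*p[7:9],328],Y); st("over gm"); move_l([*p[7:9],240],speed=200)
for c in K: cv2.imwrite(f"pics/{c}4.png",get_image(c)[:,:,::-1])
a=cv2.imread("pics/top4.png")[120:270,180:480];b=cv2.imread("pics/side4.png")[120:300,230:470]
cv2.imwrite("pics/c4.png",np.vstack([cv2.resize(a,(500,250),interpolation=2),cv2.resize(b,(500,340),interpolation=2)]))
E
```

```text
clear t 19.9 [520.8 306.2 268.9] F [ 0.5 -1.1 -0.5] w 46.2 gf 0.0
at t 22.0 [510.1  60.6 143.9] F [-0.3 -0.2 -0.2] w 46.0 gf 0.0
gripped t 22.3 [510.2  60.5 144.2] F [ 0.6 -0.2  3.4] w 14.9 gf 30.3
lift20 t 22.8 [509.2  60.6 163.4] F [ 0.4  0.1 -1. ] w 15.1 gf 30.1
lifted t 23.8 [508.3  60.5 326.2] F [ 0.2 -0.3 -0.4] w 15.0 gf 30.2
over gm t 25.1 [ 483.4 -280.8  327.7] F [ 0.9  0.9 -0.2] w 15.0 gf 30.1
```

View pics/c4.png

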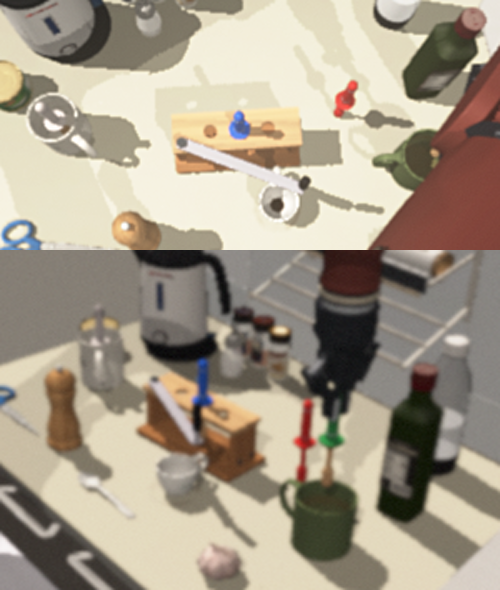

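White stands in its mug at (55,118) in the top view, and green hangs over the green mug with its head at the mouth. Blue is still in its hole, and the knob is at (304,183) in the crop. I lower green, then close the bar.

```bash
python3 - <<'E'
from h import *
k=onplane("top",[180+304*.6,120+182*.6],181);d=k-rackpt(p,-18.5,100)
a=np.arctan2(d[1],d[0]);print("knob",k,"th",-(a-(p[2]-np.pi/2)),np.linalg.norm(d))
lower(p[7:9])
if get_obs()["tcp_pos"][2]>129: release(p[7:9])
print(solve_ik(rp(-138,-80,150),Y))
E
```

```text
knob [420.67495138 -77.80076086] th 0.4561336371419671 192.41719086871927
145 t 26.7 [ 483.8 -282.4  146. ] F [-0.8 -0.3 -0.4] w 15.1 gf 30.1
floor t 30.2 [ 483.4 -282.1  131.5] F [0.1 0.7 2.2] w 15.4 gf 30.2
clear t 32.6 [ 482.7 -281.5  268.9] F [ 0.1 -0.   0.3] w 46.0 gf 0.0
[-23.08601509 -11.75349049 125.98338918   0.          65.77010131
 -29.41066126]
```

```bash
python3 - <<'E'
from h import *
grip(0,40)
goto(rp(-145,-78,250),Y); move_l(rp(-145,-78,150),speed=150); st("down")
move_l(rp(-90,-86,150),speed=90); move_l(rp(-50,-92,150),speed=90); st("-50")
x=-50; u=np.array([np.cos(p[2]),np.sin(p[2])])
while x<-28:
    x+=1.5; move_l(rp(x,-93,150),speed=30); f=get_obs()["wrist_force"][:2]@u
    if abs(f)>6: break
st(x); print("f",f)
wait(.3); st("hold")
move_l(rp(x-25,-92,150),speed=100); move_l(rp(x-25,-92,260),speed=200)
goto([330,-330,300],Y)
for c in K: cv2.imwrite(f"pics/{c}5.png",get_image(c)[:,:,::-1])
st("away")
a=cv2.imread("pics/top5.png")[120:270,180:480];b=cv2.imread("pics/side5.png")[120:300,230:470]
cv2.imwrite("pics/c5.png",np.vstack([cv2.resize(a,(500,250),interpolation=2),cv2.resize(b,(460,345),interpolation=2)][0:1]+[cv2.copyMakeBorder(cv2.resize(b,(460,345),interpolation=2),0,0,0,40,0)]))
E
```

```text
down t 34.8 [380.7 -88.3 150.8] F [ 1.  -0.4 -0.5] w -0.3 gf 0.0
-50 t 36.2 [475.4 -91.  149.8] F [-0.5 -0.4  0.7] w 0.3 gf 0.0
-36.5 t 38.4 [487.4 -90.7 149.8] F [-6.8 -1.4  4.3] w 0.1 gf 3.5
f -6.93661141502854
hold t 38.7 [487.4 -90.7 149.8] F [-6.  -1.2  4.4] w 0.5 gf 3.4
away t 41.0 [ 330.6 -328.8  299.2] F [-0.1 -0.2 -0.1] w -0.1 gf 0.0
```

View pics/c5.png

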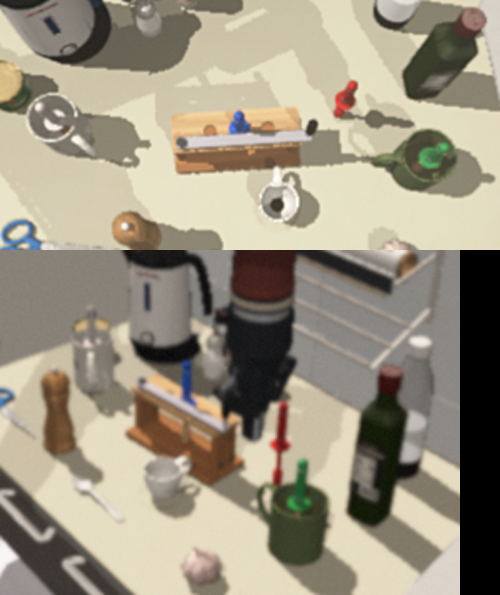

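Both stirrers stand in their mugs, and the bar lies over blue. As a last check I compare the closed bar with the first picture.

```bash
python3 - <<'E'
import cv2,numpy as np
for n in(0,5):
    g=cv2.imread(f"pics/top{n}.png").astype(int)[185:205,360:376].sum(2)
    m=g<200; ys,xs=np.nonzero(m); print(n,m.sum(),360+xs.mean(),185+ys.mean())
g0,g5=[cv2.imread(f"pics/top{n}.png").astype(int)[196:208,288:335] for n in(0,5)]
print("bar diff",abs(g0-g5).mean(), "shifted 1px",abs(g0[1:]-g5[:-1]).mean(),abs(g0[:-1]-g5[1:]).mean())
E
```

```text
0 32 366.5625 196.28125
5 29 366.7241379310345 195.93103448275863
bar diff 29.77600472813239 shifted 1px 32.057382333978076 38.84268214055448
```

The knob is back where it started, within 0.4 px, and the bar pressed on its stop at about 7 N.

```bash
python3 -c "
from station import *
print(sign_off())"
```

```text
the job is handed in; nothing more can be done
None
```

The job is handed in: the white and green stirrers stand in their own mugs with tips on the floor, the keeper bar is pushed home on its stop over the blue stirrer, and the last pictures show nothing else disturbed (about 41 s on the robot's clock).

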